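# Find the rocking tile of the shard chest and push it open

## Task

One of the four identical navy tiles on top of the wooden shard chest is loose on a pivot and rocks; the other three are set fast. Press the tiles on their robot-side half to find the one that gives, then push that half down until the tile stands open, tipped by 30 degrees or more, and take the hand away. Only press with the fingers; leave the jar, the glue syringe and the bowl standing where they are.

Things in the scene. Friction and masses are not known exactly. Their poses are not given: they have to be found in the camera images.
- chest: fixed wooden chest, 220 (x) x 420 (y) x 85 mm high; origin at the centre of its underside on the table, x to its far side (away from the robot), y along it, z up. Four identical navy tiles lie flush in its top in a row along y, 8 mm wooden bars between them, a 77 mm deep well under each. The far 83 mm of the top is a solid shelf for jar and syringe. Turned within 15 degrees
- seat_1 (a point): centre of the upper face of the first tile (chest y +150 mm, x -35 mm), 85 mm over the table; axes as the chest's. Each tile measures 120 (x) x 90 (y) x 10 mm, navy with a thin cream rim. Any of the four seats may have the rocking tile; looks do not tell. The three fixed tiles do not give at all
- seat_2 (a point): centre of the upper face of the second tile (chest y +50 mm), as seat_1
- seat_3 (a point): centre of the upper face of the third tile (chest y -50 mm), as seat_1
- seat_4 (a point): centre of the upper face of the fourth tile (chest y -150 mm), as seat_1
- rocker (a joint): tilt (rad) of the one tile that rocks, seat not told, about a line along chest y through its middle, 5 mm under its face. 0 flush; grows to a stop at 0.9 as the robot-side half (chest -x) is pushed down; far half pressed: stop at -0.05. No spring: moves at about 2 N pressed 40 mm from the middle line, stays as left. Pushed straight down 25 mm there, it stands at 0.5 to 0.75.
- jar: bystander: small cream jar with a brass lid, 40 mm across, 48 mm high, upright and loose on the chest's far shelf; origin at the centre of its underside
- syringe: bystander: double glue syringe, white barrels and black plungers, about 135 x 44 x 18 mm, lying loose on the chest's far shelf roughly along y; origin underneath near the middle
- bowl: bystander: light blue bowl, 100 mm across, 50 mm high, loose on the table beyond the +y end of the chest; origin at the centre of its underside

How it is judged:
By the outcome, as a careful person would: the job done as asked, in the order asked, and still so for the second after the job is handed in, with the robot touching nothing.
It also fails if it takes over 42 s, if anything falls off the work surface, if the arm or the gripper's body presses on something with over 40 N, if the wrist force passes 120 N, or if a joint passes its speed limit or range.

## Robot

A 6-joint arm with a two-finger parallel gripper is mounted at the origin on the work surface. World frame = base frame: x ahead of the robot, y to its left, z up, the work surface at z = 0. Lengths are in m, angles in rad, forces in N, time in s.
With the tool pointing down it reaches from about 0.25 to 0.775 m from the base axis. Payload 8.9 kg.
Tool frame: the origin (TCP) lies at the very end of the fingers, on their centre line; the grasp point (between the pads) lies 19 mm behind it; z points along the fingers, y is the direction in which the jaws open and shut (so a half turn about z gives the same grasp; the last joint's range is limited). The gripper opens to 85 mm and grips with 20 to 120 N. Pads are 22 mm wide; open, the fingers measure 114 mm over their backs; the gripper's body (76 mm by 85 mm) begins 54 mm behind the grasp point. The pads swing forward as they close: fully open they stand 13 mm farther back than shut.
Start: joints at [-1.284, 0.291, -0.153, 1.127, 0, 1.431], TCP at [0.217, -0.478, 0.231] pointing down, gripper open.
Joint ranges: [-2.52, 2.52], [-0.91, 1.74], [-1.3, 1.37], [-1.96, 2.02], [-1.52, 1.47], [-3.14, 3.14]. Speed limits (rad/s): [2.22, 2.22, 2.79, 3.14, 3.14, 3.14].

## Interface

Orientations are given as a 3x3 rotation matrix whose columns are the frame's x, y, z axes.
In Python, from plant import arm gives the robot as it stands.
- The arm moves only by the tool servo_tool, never from a script. Its argument "plan" is a list of rows, each an object of numbers: "x", "y", "z": the shift along the tool's x, y, z in mm; "ax", "ay", "az": the turn, a rotation vector about the tool's x, y, z in degrees; "fingers": the finger opening in mm, from 0 to 85.4. In form: [{"x": .., "y": .., "z": .., "ax": .., "ay": .., "az": .., "fingers": ..}, ...]. A call has 1 to 8 rows; each row shifts and turns the commanded pose from where the row before left it, along the tool's axes as they then stand; what a row does not reach is not made up. A row lasts 1/8 s, in which the tool goes at most 62.5 mm and 10.7 degrees, less where a joint would pass 70% of its speed; a pose out of reach is approached as far as the arm can. A call is refused whole if a number of a shift passes 62.5 or a number of a turn 10.7, either way. A call with a gripper value outside its range is refused whole. The fingers move at their own pace and stop on an object; the grip force is fixed at half the most. Time passes only in rows, so rows that do not move let the fingers close. It gives the time, the measured TCP pose, the force and the opening at its end, in the units of the state.
- arm.get_obs(): the state, without advancing time (a new reading comes with each control period).
- arm.snapshot(name): name is "scene" or "side" or "wrist"; returns a dict with "img" (400x640x3 uint8, red, green, blue), "range_z" (400x640 float32, m along the optical axis (not along the pixel's ray), 0 where there is no reading), "fov_y" (degrees; the focal length in pixels is half the picture's height over the tangent of half this angle, whatever the lens; pixels are square), "cx", "cy" (the principal point, pixels), "dist" ([k1, k2, p1, p2, k3] as OpenCV has them; the pictures are not rectified), "camera_from_world" (4x4, takes a point from world to camera coordinates). Camera axes: x right, y down, z forward; pixel columns grow to the right and rows downward; lengths in m; the calibration is good to about 2 mm. A picture is of the moment at which its call begins.
- arm.close_job(): hands the job in, once; it reports no verdict.
The state is a dict: "time_s": time; "joint_pos": joint angles; "qvel": joint speeds; "joint_torque": joint torques, N m; "ee_pos": TCP position; "eef_rot": TCP orientation; "force": force on the tool from outside, world axes, zero at the start; "wrist_torque": the same for the moment, N m; "finger_gap": finger opening in m.
Only numpy, scipy, OpenCV 4.12 (cv2) and the standard library are available. Lean on these libraries where they do the work, as an engineer would, in place of code of your own. Each camera call takes 0.05 s, during which the arm holds its last target.

## Working session

There is one attempt and no reset: what is moved stays moved. The work goes in short steps, Python scripts to look and compute and a tool call to move; the robot and the scene stay as the last step left them, time stands still between calls to the robot, and variables do not carry over. Pictures are saved under pics/ and viewed, and the job is handed in when it is done.

Besides the shell and the picture viewer there is one more tool, called by a JSON object that holds its "method" and its "body", one argument or row to a line. servo_tool: Moves the arm, as the interface text tells. Its arguments: {"type":"object","properties":{"plan":{"type":"array","items":{"type":"object","properties":{"x":{"type":"number"},"y":{"type":"number"},"z":{"type":"number"},"ax":{"type":"number"},"ay":{"type":"number"},"az":{"type":"number"},"fingers":{"type":"number"}}}}},"required":["plan"]}

```bash
ls; mkdir -p pics; python3 - <<'E'
from plant import arm
import cv2,numpy as np,pickle
o=arm.get_obs();print({k:np.round(v,3).tolist() for k,v in o.items()})
for n in ["scene","side"]:
    s=arm.snapshot(n);pickle.dump(s,open(f"pics/{n}0.pkl","wb"))
    cv2.imwrite(f"pics/{n}0.png",s["img"][:,:,::-1]);print(n,s["fov_y"],s["cx"],s["cy"],s["dist"],np.round(s["camera_from_world"],3).tolist())
E
```

```text
pics
{'time_s': 0.0, 'joint_pos': [-1.284, 0.291, -0.154, 1.127, -0.0, 1.432], 'qvel': [0.0, 0.0, -0.0, 0.0, -0.002, -0.001], 'joint_torque': [0.0, -53.715, 33.137, 0.016, -0.0, 0.0], 'ee_pos': [0.217, -0.478, 0.231], 'eef_rot': [[0.911, 0.413, -0.0], [0.413, -0.911, 0.001], [0.0, -0.001, -1.0]], 'force': [-0.439, 0.322, -0.218], 'wrist_torque': [-0.047, -0.042, 0.026], 'finger_gap': 0.085}
scene 53.93706906804933 320.4315351185808 196.20961578128743 [-0.07695384  0.          0.          0.          0.        ] [[-0.867, 0.499, -0.001, 0.476], [0.427, 0.741, -0.519, -0.305], [-0.258, -0.45, -0.855, 1.148], [0.0, 0.0, 0.0, 1.0]]
side 47.71341067786369 321.94218597280235 190.67334652271174 [0.00830173 0.         0.         0.         0.        ] [[-0.992, -0.128, 0.002, 0.607], [-0.081, 0.612, -0.787, 0.046], [0.099, -0.781, -0.617, 0.984], [0.0, 0.0, 0.0, 1.0]]
```

View pics/scene0.png

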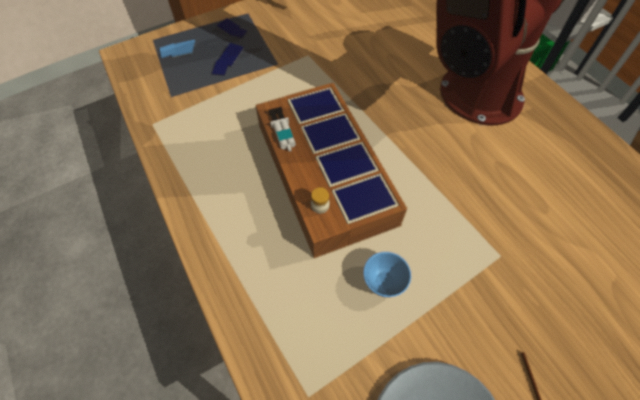

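View pics/side0.png

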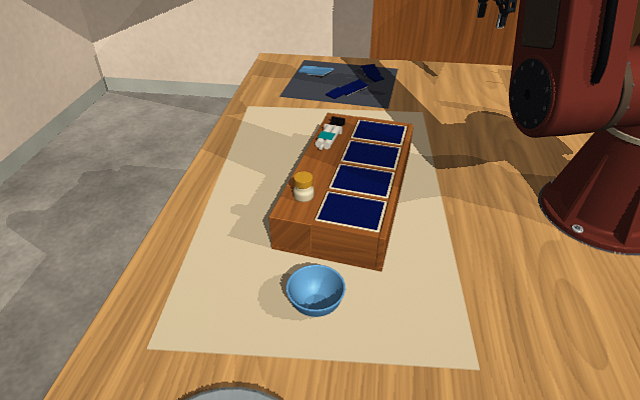

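The scene view shows tiles 1 to 4 at about (365,198), (347,164), (330,133) and (316,105). The jar is at (320,200), the syringe at (283,130) and the bowl at (387,274). Next I'll cast rays onto z = 0.085.

```bash
cat > h.py <<'E'
import cv2,numpy as np
def cast(s,px,z):
    f=200/np.tan(np.radians(s["fov_y"]/2));K=np.array([[f,0,s["cx"]],[0,f,s["cy"]],[0,0,1]])
    u=cv2.undistortPoints(np.float64(px).reshape(-1,1,2),K,np.array(s["dist"]))[:,0]
    T=np.array(s["camera_from_world"]);R=T[:3,:3];c=-R.T@T[:3,3]
    d=np.c_[u,np.ones(len(u))]@R
    return c+d*((z-c[2])/d[:,2])[:,None]
def navy(s):
    h=cv2.cvtColor(s["img"],cv2.COLOR_RGB2HSV)
    m=cv2.inRange(h,(112,150,30),(128,255,160))
    cs,_=cv2.findContours(m,cv2.RETR_EXTERNAL,cv2.CHAIN_APPROX_NONE)
    return [c for c in cs if cv2.contourArea(c)>300]
E
python3 - <<'E'
from h import *
import pickle
for n in ["scene","side"]:
    s=pickle.load(open(f"pics/{n}0.pkl","rb"));C=[]
    for c in navy(s):
        P=cast(s,c[:,0],0.085);r=cv2.minAreaRect(np.float32(P[:,:2]*1000))
        M=cv2.moments(c);uv=(M["m10"]/M["m00"],M["m01"]/M["m00"])
        print(n,np.round(uv),np.round(r,1) if 0 else r, "rangeh",s["range_z"][int(uv[1]),int(uv[0])])
        C.append(r[0])
    C=np.array(C)
E
```

```text
scene [342. 167.] ((521.25048828125, 68.65499877929688), (66.63944244384766, 95.05094146728516), 80.10794067382812) rangeh 0.90663546
side [352. 211.] ((535.3990478515625, 165.07424926757812), (78.9134521484375, 109.54283905029297), 81.58099365234375) rangeh 0.85069233
side [362. 180.] ((520.9637451171875, 65.9888687133789), (78.36428833007812, 109.40514373779297), 81.64451599121094) rangeh 0.9275788
side [371. 154.] ((506.8744812011719, -33.17934036254883), (77.69795989990234, 109.91254425048828), 81.73863220214844) rangeh 1.0018755
side [379. 132.] ((492.0631103515625, -132.19512939453125), (77.01956939697266, 108.93250274658203), 81.60306549072266) rangeh 1.0863345
side [347.  89.] ((587.8292846679688, -357.0886535644531), (139.25213623046875, 50.136417388916016), 49.240962982177734) rangeh 1.4299508
```

{"method": "servo_tool", "body": {
  "plan": [
    {"az": -9.55,"fingers": 0},
    {"az": -9.55,"fingers": 0},
    {"az": -9.55,"fingers": 0},
    {"az": -9.55,"fingers": 0},
    {"az": -9.55,"fingers": 0},
    {"az": -9.55,"fingers": 0},
    {"fingers": 0}
  ]
}}

```text
invalid input
```

```bash
cat > go.py <<'E'
from plant import arm
import numpy as np,sys
o=arm.get_obs();p=np.array(o["ee_pos"])*1000;R=np.array(o["eef_rot"])
print(o["time_s"],p.round(1),np.round(R,3).tolist(),np.round(o["force"],2),o["finger_gap"],np.round(o["joint_pos"],2))
C={1:(535.4,165.1),2:(521,66),3:(506.9,-33.2),4:(492.1,-132.2)}
for k,c in C.items():
    t=np.array([c[0]-39.6,c[1]+5.8,110]); print(k,t,"tool shift",(R.T@(t-p)).round(1))
E
python3 go.py
```

```text
0.1 [ 216.7 -477.8  230.8] [[0.911, 0.413, -0.0], [0.413, -0.911, 0.001], [0.0, -0.001, -1.0]] [-0.84 -0.73  0.08] 0.08549962457826521 [-1.28  0.29 -0.15  1.13 -0.    1.43]
1 [495.8 170.9 110. ] tool shift [ 522.1 -475.3  121.4]
2 [481.4  71.8 110. ] tool shift [ 468.  -391.   121.3]
3 [467.3 -27.4 110. ] tool shift [ 414.2 -306.5  121.2]
4 [ 452.5 -126.4  110. ] tool shift [ 359.8 -222.5  121.1]
```

{"method": "servo_tool", "body": {
  "plan": [
    {"x": 0,"y": 0,"z": 0,"ax": 0,"ay": 0,"az": -9.55,"fingers": 0},
    {"x": 0,"y": 0,"z": 0,"ax": 0,"ay": 0,"az": -9.55,"fingers": 0},
    {"x": 0,"y": 0,"z": 0,"ax": 0,"ay": 0,"az": -9.55,"fingers": 0},
    {"x": 0,"y": 0,"z": 0,"ax": 0,"ay": 0,"az": -9.55,"fingers": 0},
    {"x": 0,"y": 0,"z": 0,"ax": 0,"ay": 0,"az": -9.55,"fingers": 0},
    {"x": 0,"y": 0,"z": 0,"ax": 0,"ay": 0,"az": -9.55,"fingers": 0},
    {"x": 0,"y": 0,"z": 0,"ax": 0,"ay": 0,"az": 0,"fingers": 0}
  ]
}}

```text
time_s: 0.98
ee_pos: [0.2168, -0.4779, 0.231]
eef_rot: [[0.146, 0.989, -0.0], [0.989, -0.146, 0.001], [0.001, -0.0, -1.0]]
force: [0.6, 0.8, 0.1]
finger_gap: -0.0001
```

```bash
python3 go.py
```

```text
0.975 [ 216.8 -477.9  231. ] [[0.146, 0.989, -0.0], [0.989, -0.146, 0.001], [0.001, -0.0, -1.0]] [0.64 0.84 0.07] -0.00010951236363665766 [-1.28  0.29 -0.15  1.13 -0.    0.43]
1 [495.8 170.9 110. ] tool shift [682.4 181.6 121.4]
2 [481.4  71.8 110. ] tool shift [582.3 181.8 121.3]
3 [467.3 -27.4 110. ] tool shift [482.1 182.3 121.2]
4 [ 452.5 -126.4  110. ] tool shift [382.  182.1 121.2]
```

{"method": "servo_tool", "body": {
  "plan": [
    {"x": 47.75,"y": 22.75,"z": 0,"ax": 0,"ay": 0,"az": 0,"fingers": 0},
    {"x": 47.75,"y": 22.75,"z": 0,"ax": 0,"ay": 0,"az": 0,"fingers": 0},
    {"x": 47.75,"y": 22.75,"z": 0,"ax": 0,"ay": 0,"az": 0,"fingers": 0},
    {"x": 47.75,"y": 22.75,"z": 0,"ax": 0,"ay": 0,"az": 0,"fingers": 0},
    {"x": 47.75,"y": 22.75,"z": 0,"ax": 0,"ay": 0,"az": 0,"fingers": 0},
    {"x": 47.75,"y": 22.75,"z": 0,"ax": 0,"ay": 0,"az": 0,"fingers": 0},
    {"x": 47.75,"y": 22.75,"z": 0,"ax": 0,"ay": 0,"az": 0,"fingers": 0},
    {"x": 47.75,"y": 22.75,"z": 0,"ax": 0,"ay": 0,"az": 0,"fingers": 0}
  ]
}}

```text
time_s: 1.98
ee_pos: [0.4529, -0.1248, 0.2314]
eef_rot: [[0.149, 0.989, 0.0], [0.989, -0.149, -0.0], [-0.0, 0.0, -1.0]]
force: [0.1, -1.0, 0.4]
finger_gap: 0.0002
```

{"method": "servo_tool", "body": {
  "plan": [
    {"x": 0,"y": 0,"z": 40,"ax": 0,"ay": 0,"az": 0,"fingers": 0},
    {"x": 0,"y": 0,"z": 40,"ax": 0,"ay": 0,"az": 0,"fingers": 0},
    {"x": 0,"y": 0,"z": 40,"ax": 0,"ay": 0,"az": 0,"fingers": 0},
    {"x": 0,"y": 0,"z": 0,"ax": 0,"ay": 0,"az": 0,"fingers": 0}
  ]
}}

```text
time_s: 2.48
ee_pos: [0.45, -0.1254, 0.1093]
eef_rot: [[0.148, 0.989, -0.005], [0.989, -0.148, 0.002], [0.002, -0.005, -1.0]]
force: [0.0, -0.3, 0.5]
finger_gap: -0.0002
```

```bash
python3 go.py; python3 - <<'E'
from plant import arm
import cv2
for n in ["side","wrist"]:
    cv2.imwrite(f"pics/{n}1.png",arm.snapshot(n)["img"][:,:,::-1])
E
```

```text
2.475 [ 450.  -125.4  109.3] [[0.148, 0.989, -0.005], [0.989, -0.148, 0.002], [0.002, -0.005, -1.0]] [ 0.05 -0.31  0.52] -0.00019661396506947358 [-0.43  0.3  -0.49  0.78  0.    1.29]
1 [495.8 170.9 110. ] tool shift [ 2.998e+02  1.600e+00 -2.000e-01]
2 [481.4  71.8 110. ] tool shift [199.7   2.   -0.4]
3 [467.3 -27.4 110. ] tool shift [99.5  2.7 -0.5]
4 [ 452.5 -126.4  110. ] tool shift [-0.6  2.6 -0.7]
```

View pics/side1.png

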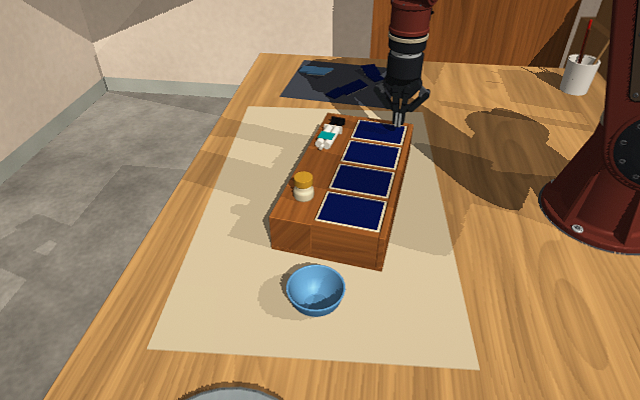

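View pics/wrist1.png

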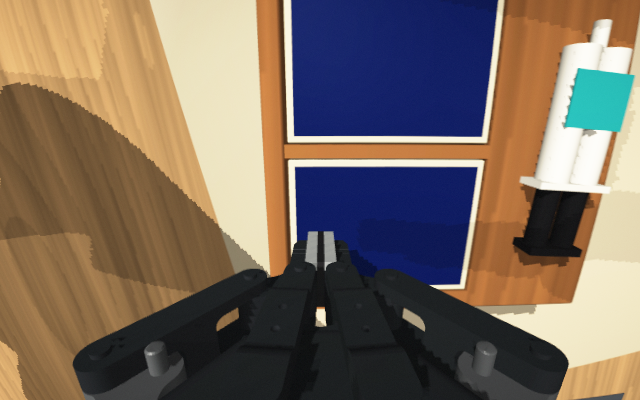

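The closed fingertips (wrist image, about (320,240)) are over the robot-side half of tile 4. I'll descend to just above the surface, then press in small steps.

{"method": "servo_tool", "body": {
  "plan": [
    {"x": 0,"y": 2,"z": 18,"ax": 0,"ay": 0,"az": 0,"fingers": 0},
    {"x": 0,"y": 0,"z": 0,"ax": 0,"ay": 0,"az": 0,"fingers": 0},
    {"x": 0,"y": 0,"z": 2,"ax": 0,"ay": 0,"az": 0,"fingers": 0},
    {"x": 0,"y": 0,"z": 2,"ax": 0,"ay": 0,"az": 0,"fingers": 0},
    {"x": 0,"y": 0,"z": 0,"ax": 0,"ay": 0,"az": 0,"fingers": 0}
  ]
}}

```text
time_s: 3.2
ee_pos: [0.4542, -0.1268, 0.0896]
eef_rot: [[0.145, 0.989, 0.0], [0.989, -0.145, -0.0], [-0.0, 0.0, -1.0]]
force: [0.6, -0.6, 0.4]
finger_gap: -0.0001
```

{"method": "servo_tool", "body": {
  "plan": [
    {"x": 0,"y": 0,"z": 1.5,"ax": 0,"ay": 0,"az": 0,"fingers": 0},
    {"x": 0,"y": 0,"z": 0,"ax": 0,"ay": 0,"az": 0,"fingers": 0}
  ]
}}

```text
time_s: 3.45
ee_pos: [0.454, -0.1267, 0.0877]
eef_rot: [[0.144, 0.99, -0.0], [0.99, -0.144, 0.0], [0.0, -0.0, -1.0]]
force: [0.2, -0.3, -0.5]
finger_gap: -0.0001
```

{"method": "servo_tool", "body": {
  "plan": [
    {"x": 0,"y": 0,"z": 2,"ax": 0,"ay": 0,"az": 0,"fingers": 0},
    {"x": 0,"y": 0,"z": 0,"ax": 0,"ay": 0,"az": 0,"fingers": 0}
  ]
}}

```text
time_s: 3.7
ee_pos: [0.4539, -0.1266, 0.0856]
eef_rot: [[0.144, 0.99, -0.0], [0.99, -0.144, 0.0], [0.0, -0.0, -1.0]]
force: [-0.1, -0.7, 0.2]
finger_gap: 0.0004
```

{"method": "servo_tool", "body": {
  "plan": [
    {"x": 0,"y": 0,"z": 1,"ax": 0,"ay": 0,"az": 0,"fingers": 0},
    {"x": 0,"y": 0,"z": 0,"ax": 0,"ay": 0,"az": 0,"fingers": 0}
  ]
}}

```text
time_s: 3.95
ee_pos: [0.4541, -0.1267, 0.085]
eef_rot: [[0.144, 0.99, 0.0], [0.99, -0.144, -0.0], [-0.0, 0.0, -1.0]]
force: [-0.9, 0.5, 4.1]
finger_gap: -0.0001
```

{"method": "servo_tool", "body": {
  "plan": [
    {"x": 0,"y": 0,"z": 1,"ax": 0,"ay": 0,"az": 0,"fingers": 0},
    {"x": 0,"y": 0,"z": 0,"ax": 0,"ay": 0,"az": 0,"fingers": 0}
  ]
}}

```text
time_s: 4.2
ee_pos: [0.4542, -0.1267, 0.085]
eef_rot: [[0.144, 0.99, 0.001], [0.99, -0.144, -0.0], [-0.0, 0.001, -1.0]]
force: [-6.0, 2.2, 19.2]
finger_gap: -0.0002
```

Tile 4 is fixed: 19 N with no give at 85.0 mm. On to tile 3.

{"method": "servo_tool", "body": {
  "plan": [
    {"x": 0,"y": 0,"z": -17,"ax": 0,"ay": 0,"az": 0,"fingers": 0},
    {"x": 0,"y": 0,"z": 0,"ax": 0,"ay": 0,"az": 0,"fingers": 0},
    {"x": 50,"y": 0,"z": 0,"ax": 0,"ay": 0,"az": 0,"fingers": 0},
    {"x": 50,"y": 0,"z": 0,"ax": 0,"ay": 0,"az": 0,"fingers": 0},
    {"x": 0,"y": 0,"z": 12,"ax": 0,"ay": 0,"az": 0,"fingers": 0},
    {"x": 0,"y": 0,"z": 0,"ax": 0,"ay": 0,"az": 0,"fingers": 0}
  ]
}}

```text
time_s: 4.95
ee_pos: [0.4676, -0.0276, 0.0876]
eef_rot: [[0.144, 0.99, -0.002], [0.99, -0.144, 0.0], [-0.0, -0.002, -1.0]]
force: [-0.6, 0.0, 0.6]
finger_gap: 0.0001
```

```bash
python3 go.py
```

```text
4.95 [467.6 -27.6  87.6] [[0.144, 0.99, -0.002], [0.99, -0.144, 0.0], [-0.0, -0.002, -1.0]] [-0.59  0.03  0.58] 0.0001309656440776504 [-0.22  0.33 -0.52  0.72 -0.    1.5 ]
1 [495.8 170.9 110. ] tool shift [200.5  -0.6 -22.4]
2 [481.4  71.8 110. ] tool shift [100.4  -0.7 -22.4]
3 [467.3 -27.4 110. ] tool shift [  0.2  -0.4 -22.4]
4 [ 452.5 -126.4  110. ] tool shift [-99.9  -0.8 -22.4]
```

{"method": "servo_tool", "body": {
  "plan": [
    {"x": 0,"y": 0,"z": 2.5,"ax": 0,"ay": 0,"az": 0,"fingers": 0},
    {"x": 0,"y": 0,"z": 0,"ax": 0,"ay": 0,"az": 0,"fingers": 0}
  ]
}}

```text
time_s: 5.2
ee_pos: [0.4685, -0.0286, 0.0862]
eef_rot: [[0.146, 0.989, -0.0], [0.989, -0.146, -0.0], [-0.0, -0.0, -1.0]]
force: [-0.8, 0.0, 0.4]
finger_gap: -0.0003
```

{"method": "servo_tool", "body": {
  "plan": [
    {"x": 0,"y": 0,"z": 1.5,"ax": 0,"ay": 0,"az": 0,"fingers": 0},
    {"x": 0,"y": 0,"z": 0,"ax": 0,"ay": 0,"az": 0,"fingers": 0}
  ]
}}

```text
time_s: 5.45
ee_pos: [0.4687, -0.0283, 0.0851]
eef_rot: [[0.145, 0.989, 0.0], [0.989, -0.145, -0.001], [-0.001, 0.001, -1.0]]
force: [-1.2, -2.2, 3.0]
finger_gap: -0.0
```

{"method": "servo_tool", "body": {
  "plan": [
    {"x": 0,"y": 0,"z": 1,"ax": 0,"ay": 0,"az": 0,"fingers": 0},
    {"x": 0,"y": 0,"z": 0,"ax": 0,"ay": 0,"az": 0,"fingers": 0}
  ]
}}

```text
time_s: 5.7
ee_pos: [0.4688, -0.0283, 0.085]
eef_rot: [[0.145, 0.989, 0.001], [0.989, -0.145, -0.001], [-0.001, 0.001, -1.0]]
force: [-5.5, -1.7, 18.6]
finger_gap: -0.0001
```

Tile 3 is fixed as well (18.6 N, no give). On to tile 2.

{"method": "servo_tool", "body": {
  "plan": [
    {"x": 0,"y": 0,"z": -17,"ax": 0,"ay": 0,"az": 0,"fingers": 0},
    {"x": 0,"y": 0,"z": 0,"ax": 0,"ay": 0,"az": 0,"fingers": 0},
    {"x": 50,"y": 0,"z": 0,"ax": 0,"ay": 0,"az": 0,"fingers": 0},
    {"x": 50,"y": 0,"z": 0,"ax": 0,"ay": 0,"az": 0,"fingers": 0},
    {"x": 0,"y": -1,"z": 12,"ax": 0,"ay": 0,"az": 0,"fingers": 0},
    {"x": 0,"y": 0,"z": 0,"ax": 0,"ay": 0,"az": 0,"fingers": 0}
  ]
}}

```text
time_s: 6.45
ee_pos: [0.4807, 0.0712, 0.0875]
eef_rot: [[0.144, 0.99, -0.003], [0.99, -0.144, -0.0], [-0.001, -0.002, -1.0]]
force: [-0.3, 0.2, -0.2]
finger_gap: 0.0004
```

{"method": "servo_tool", "body": {
  "plan": [
    {"x": 0,"y": 0,"z": 2.5,"ax": 0,"ay": 0,"az": 0,"fingers": 0},
    {"x": 0,"y": 0,"z": 0,"ax": 0,"ay": 0,"az": 0,"fingers": 0}
  ]
}}

```text
time_s: 6.7
ee_pos: [0.482, 0.0705, 0.0862]
eef_rot: [[0.146, 0.989, -0.0], [0.989, -0.146, -0.0], [-0.0, -0.0, -1.0]]
force: [0.3, 1.2, -0.5]
finger_gap: 0.0001
```

{"method": "servo_tool", "body": {
  "plan": [
    {"x": 0,"y": 0,"z": 1.5,"ax": 0,"ay": 0,"az": 0,"fingers": 0},
    {"x": 0,"y": 0,"z": 0,"ax": 0,"ay": 0,"az": 0,"fingers": 0}
  ]
}}

```text
time_s: 6.95
ee_pos: [0.4822, 0.0708, 0.0851]
eef_rot: [[0.145, 0.989, 0.001], [0.989, -0.145, -0.0], [-0.0, 0.001, -1.0]]
force: [-0.6, -0.9, 2.8]
finger_gap: -0.0003
```

{"method": "servo_tool", "body": {
  "plan": [
    {"x": 0,"y": 0,"z": 1,"ax": 0,"ay": 0,"az": 0,"fingers": 0},
    {"x": 0,"y": 0,"z": 0,"ax": 0,"ay": 0,"az": 0,"fingers": 0}
  ]
}}

```text
time_s: 7.2
ee_pos: [0.4822, 0.0708, 0.085]
eef_rot: [[0.145, 0.989, 0.001], [0.989, -0.145, -0.001], [-0.001, 0.001, -1.0]]
force: [-4.5, -2.6, 17.8]
finger_gap: -0.0001
```

Tile 2 is fixed too (17.8 N), so tile 1 should be the one that gives. I'll press it to confirm.

{"method": "servo_tool", "body": {
  "plan": [
    {"x": 0,"y": 0,"z": -17,"ax": 0,"ay": 0,"az": 0,"fingers": 0},
    {"x": 0,"y": 0,"z": 0,"ax": 0,"ay": 0,"az": 0,"fingers": 0},
    {"x": 50,"y": 0,"z": 0,"ax": 0,"ay": 0,"az": 0,"fingers": 0},
    {"x": 50,"y": 0,"z": 0,"ax": 0,"ay": 0,"az": 0,"fingers": 0},
    {"x": 0,"y": 0,"z": 12,"ax": 0,"ay": 0,"az": 0,"fingers": 0},
    {"x": 0,"y": 0,"z": 0,"ax": 0,"ay": 0,"az": 0,"fingers": 0}
  ]
}}

```text
time_s: 7.95
ee_pos: [0.4951, 0.1699, 0.0873]
eef_rot: [[0.144, 0.99, -0.003], [0.99, -0.144, -0.001], [-0.001, -0.003, -1.0]]
force: [0.3, 0.7, -0.6]
finger_gap: -0.0002
```

{"method": "servo_tool", "body": {
  "plan": [
    {"x": 0,"y": 0,"z": 4,"ax": 0,"ay": 0,"az": 0,"fingers": 0},
    {"x": 0,"y": 0,"z": 0,"ax": 0,"ay": 0,"az": 0,"fingers": 0}
  ]
}}

```text
time_s: 8.2
ee_pos: [0.4964, 0.1695, 0.0847]
eef_rot: [[0.146, 0.989, -0.0], [0.989, -0.146, -0.0], [-0.0, -0.0, -1.0]]
force: [-0.3, -0.5, 0.3]
finger_gap: 0.0003
```

{"method": "servo_tool", "body": {
  "plan": [
    {"x": 0,"y": 0,"z": 1,"ax": 0,"ay": 0,"az": 0,"fingers": 0},
    {"x": 0,"y": 0,"z": 0,"ax": 0,"ay": 0,"az": 0,"fingers": 0}
  ]
}}

```text
time_s: 8.45
ee_pos: [0.4966, 0.17, 0.084]
eef_rot: [[0.145, 0.989, 0.0], [0.989, -0.145, -0.0], [-0.0, 0.0, -1.0]]
force: [0.4, -0.8, 1.5]
finger_gap: -0.0002
```

```bash
python3 go.py
```

```text
8.45 [496.6 170.   84. ] [[0.145, 0.989, 0.0], [0.989, -0.145, -0.0], [-0.0, 0.0, -1.0]] [ 0.43 -0.81  1.48] -0.0001746437762487368 [ 0.19  0.42 -0.38  0.77 -0.    1.91]
1 [495.8 170.9 110. ] tool shift [  0.8  -0.9 -26. ]
2 [481.4  71.8 110. ] tool shift [-99.3  -0.8 -26. ]
3 [467.3 -27.4 110. ] tool shift [-199.5   -0.4  -26. ]
4 [ 452.5 -126.4  110. ] tool shift [-299.6   -0.7  -26. ]
```

Tile 1 gives: the tip is at 84.0 mm with only 1.5 N. I'll push on down to about z = 60.

{"method": "servo_tool", "body": {
  "plan": [
    {"x": 0,"y": 0,"z": 3,"ax": 0,"ay": 0,"az": 0,"fingers": 0},
    {"x": 0,"y": 0,"z": 3,"ax": 0,"ay": 0,"az": 0,"fingers": 0},
    {"x": 0,"y": 0,"z": 3,"ax": 0,"ay": 0,"az": 0,"fingers": 0},
    {"x": 0,"y": 0,"z": 3,"ax": 0,"ay": 0,"az": 0,"fingers": 0},
    {"x": 0,"y": 0,"z": 0,"ax": 0,"ay": 0,"az": 0,"fingers": 0}
  ]
}}

```text
time_s: 9.07
ee_pos: [0.4963, 0.1705, 0.0715]
eef_rot: [[0.144, 0.99, -0.0], [0.99, -0.144, 0.0], [0.0, -0.001, -1.0]]
force: [-0.0, -0.0, 0.4]
finger_gap: 0.0003
```

{"method": "servo_tool", "body": {
  "plan": [
    {"x": 0,"y": 0,"z": 3,"ax": 0,"ay": 0,"az": 0,"fingers": 0},
    {"x": 0,"y": 0,"z": 3,"ax": 0,"ay": 0,"az": 0,"fingers": 0},
    {"x": 0,"y": 0,"z": 3,"ax": 0,"ay": 0,"az": 0,"fingers": 0},
    {"x": 0,"y": 0,"z": 3,"ax": 0,"ay": 0,"az": 0,"fingers": 0},
    {"x": 0,"y": 0,"z": 0,"ax": 0,"ay": 0,"az": 0,"fingers": 0}
  ]
}}

```text
time_s: 9.7
ee_pos: [0.496, 0.1703, 0.0594]
eef_rot: [[0.144, 0.99, -0.001], [0.99, -0.144, -0.0], [-0.0, -0.001, -1.0]]
force: [0.7, -0.6, 0.5]
finger_gap: -0.0002
```

{"method": "servo_tool", "body": {
  "plan": [
    {"x": 0,"y": 0,"z": -10,"ax": 0,"ay": 0,"az": 0,"fingers": 0},
    {"x": 0,"y": 0,"z": -20,"ax": 0,"ay": 0,"az": 0,"fingers": 0},
    {"x": 0,"y": 0,"z": -40,"ax": 0,"ay": 0,"az": 0,"fingers": 0},
    {"x": 0,"y": 0,"z": -40,"ax": 0,"ay": 0,"az": 0,"fingers": 0},
    {"x": 0,"y": 0,"z": -40,"ax": 0,"ay": 0,"az": 0,"fingers": 0},
    {"x": -50,"y": -30,"z": 0,"ax": 0,"ay": 0,"az": 0,"fingers": 0},
    {"x": -50,"y": -30,"z": 0,"ax": 0,"ay": 0,"az": 0,"fingers": 0},
    {"x": 0,"y": 0,"z": 0,"ax": 0,"ay": 0,"az": 0,"fingers": 0}
  ]
}}

```text
time_s: 10.7
ee_pos: [0.4201, 0.0782, 0.2105]
eef_rot: [[0.147, 0.989, -0.001], [0.989, -0.147, -0.001], [-0.001, -0.001, -1.0]]
force: [-0.1, -0.0, 0.3]
finger_gap: -0.0001
```

```bash
python3 go.py|head -1; python3 - <<'E'
from plant import arm
import cv2,pickle
for n in ["side","scene"]:
    s=arm.snapshot(n);pickle.dump(s,open(f"pics/{n}2.pkl","wb"))
    cv2.imwrite(f"pics/{n}2.png",s["img"][:,:,::-1])
E
```

```text
10.7 [420.1  78.2 210.5] [[0.147, 0.989, -0.001], [0.989, -0.147, -0.001], [-0.001, -0.001, -1.0]] [-0.13 -0.02  0.29] -6.118320070484988e-05 [ 0.01  0.12 -0.43  1.02 -0.    1.73]
```

View pics/side2.png

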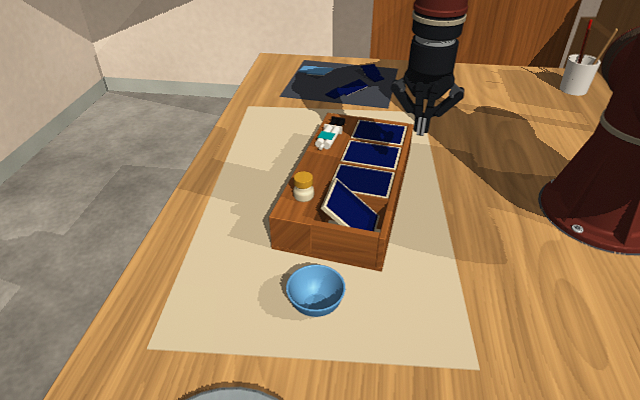

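View pics/scene2.png

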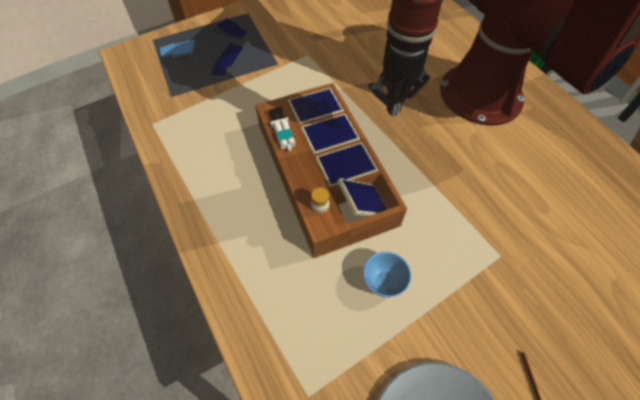

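Tile 1 stands open at side (350,205), and the jar, syringe and bowl look unmoved. I'll measure the tilt from depth.

```bash
python3 - <<'E'
from h import *
import pickle
s=pickle.load(open("pics/side2.pkl","rb"));a=pickle.load(open("pics/side0.pkl","rb"))
f=200/np.tan(np.radians(s["fov_y"]/2));K=np.array([[f,0,s["cx"]],[0,f,s["cy"]],[0,0,1]])
T=np.array(s["camera_from_world"])
for c in navy(s):
    m=np.zeros((400,640),np.uint8);cv2.drawContours(m,[c],-1,255,-1);m=cv2.erode(m,np.ones((5,5)))
    v,u=np.nonzero(m);z=s["range_z"][v,u]
    n=cv2.undistortPoints(np.float64(np.c_[u,v]).reshape(-1,1,2),K,np.array(s["dist"]))[:,0]
    P=(np.c_[n,np.ones(len(n))]*z[:,None]-T[:3,3])@T[:3,:3]
    w=np.linalg.svd(P-P.mean(0),full_matrices=False)[2][2];w*=np.sign(w[2])
    print((u.mean(),v.mean()),P.mean(0).round(3),"normal",w.round(3),"tilt deg",np.degrees(np.arccos(w[2])).round(1))
d=np.abs(s["img"].astype(int)-a["img"]).max(2)
for nm,(x0,y0,x1,y1) in dict(jar=(285,165,318,205),syr=(312,112,348,152),bowl=(280,258,350,322)).items(): print(nm,(d[y0:y1,x0:x1]>25).sum())
E
```

```text
(np.float64(350.85), np.float64(208.91590909090908)) [0.536 0.165 0.088] normal [-0.635 -0.39   0.667] tilt deg 48.2
(np.float64(364.72554002541295), np.float64(180.00762388818296)) [0.516 0.069 0.088] normal [-0.131 -0.539  0.832] tilt deg 33.7
(np.float64(371.51846153846157), np.float64(154.2753846153846)) [ 0.506 -0.027  0.088] normal [-0.054 -0.512  0.857] tilt deg 31.0
(np.float64(379.2033195020747), np.float64(131.87966804979254)) [ 0.492 -0.121  0.091] normal [-0.05  -0.495  0.867] tilt deg 29.9
jar 2
syr 583
bowl 0
```

The depth planes aren't reliable, since the flat tiles come out at about 30 degrees. The syringe region also shows pixel changes. I'll zoom in and measure tile corners across the two views instead.

```bash
python3 - <<'E'
import cv2,numpy as np
a=cv2.imread("pics/side0.png")[105:160,300:420];b=cv2.imread("pics/side2.png")[105:160,300:420]
r=lambda i,k:cv2.resize(i,None,fx=k,fy=k,interpolation=cv2.INTER_CUBIC)
cv2.imwrite("pics/syr.png",np.vstack([r(a,5),r(b,5)]))
c=cv2.imread("pics/side2.png")[170:240,300:400];d=cv2.imread("pics/scene2.png")[165:235,320:420]
cv2.imwrite("pics/tile.png",np.hstack([r(c,4),r(d,4)]))
E
```

```text
(no output)
```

View pics/syr.png

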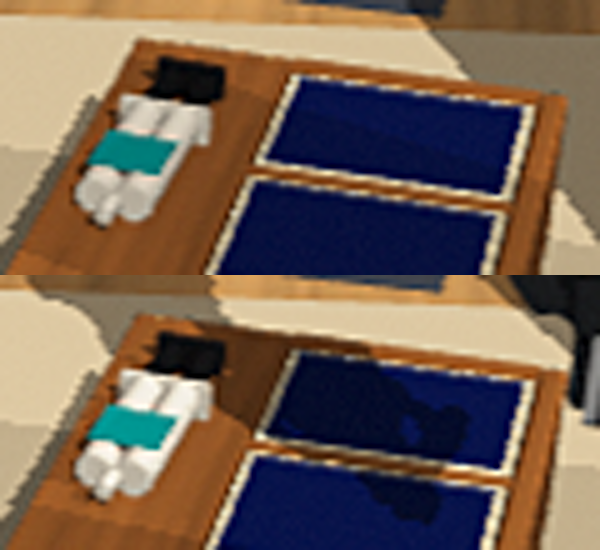

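View pics/tile.png

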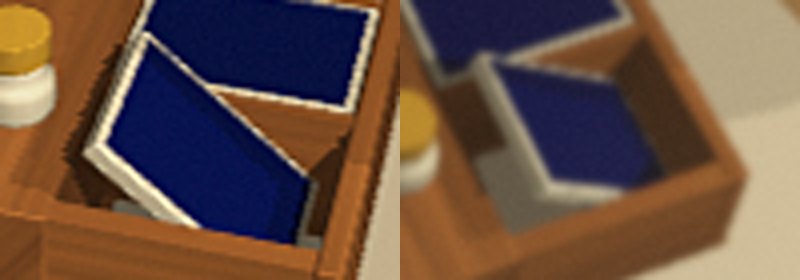

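```bash
python3 - <<'E'
from h import *
import pickle
a=pickle.load(open("pics/side2.pkl","rb"));b=pickle.load(open("pics/scene2.pkl","rb"))
C=np.array([535.4,165.1,80])/1e3;ex=np.array([.9896,-.1445,0])
for p,q in [((336.75,178.75),(342.5,178.75)),((323.75,207.5),(357,213))]:
    A0,A1=cast(a,[p],0)[0],cast(a,[p],.2)[0];B0,B1=cast(b,[q],0)[0],cast(b,[q],.2)[0]
    M=np.c_[A1-A0,-(B1-B0)];t=np.linalg.lstsq(M,B0-A0,rcond=None)[0]
    P=A0+t[0]*(A1-A0);Q=B0+t[1]*(B1-B0);X=(P+Q)/2
    dx,dz=(X-C)@ex,X[2]-.080
    # flush corner is (60,+5) from pivot -> angle atan2(5,60)
    print(X.round(4),"gap",np.linalg.norm(P-Q).round(4),"r",np.hypot(dx,dz).round(4),"tilt",np.degrees(np.arctan2(dz,dx)-np.arctan2(5,60)).round(1))
E
```

```text
[0.5673 0.1256 0.1278] gap 0.0021 r 0.0606 tilt 47.3
[0.5827 0.2082 0.1227] gap 0.0001 r 0.0589 tilt 41.7
```

The tilt comes out at about 42 to 47 degrees, with a corner radius of 60 mm, as it should be. The hand is clear, so I'll hand the job in.

```bash
python3 - <<'E'
from plant import arm
print(arm.close_job()); 
E
```

```text
the job is handed in; nothing more can be done
None
```

The rocking tile is tile 1, the one at the bowl end. It now stands open at about 42–47°, and the job is handed in.

- **Finding it:** I pressed each tile with closed fingers 40 mm to the robot side of its middle line. Tiles 4, 3 and 2 took about 18–19 N with no give at 85.0 mm. Tile 1 gave way at about 1.5 N.
- **Opening it:** I pushed that half of tile 1 straight down to 59.4 mm, then lifted the hand well clear and handed in at about 11 s.

**Last checks:**
- **Tilt:** the two upper corners of tile 1, measured across two camera views, gave 47.3° and 41.7°. They were about 60 mm from the pivot, as they should be.
- **Failed check:** a plane fit to the depth image gave 48.2°, but it also read about 30–34° on the flat tiles, so I did not use it.
- **Bystanders:** the jar and bowl areas matched the first picture. The syringe area differed, but zoomed in it was the arm's changed shadow and the syringe had not moved.

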